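# Extend the telescopic drying rail through its eyelet and hold it

### The arm

A 6-joint arm with a two-finger parallel gripper is mounted at the origin on the work surface. World frame = base frame: x ahead of the robot, y to its left, z up, the work surface at z = 0. Lengths are in m, angles in degrees, forces in N, time in s.
With the tool pointing down it reaches from about 0.4 to 0.825 m from the base axis. Payload 7 kg.
Tool frame: the origin (TCP) lies at the very end of the fingers, on their centre line; the grasp point (between the pads) lies 19 mm behind it; z points along the fingers, y is the line along which they close (so a half turn about z gives the same grasp; the last joint's range is limited). The gripper opens to 88 mm and grips with 3 to 60 N. Pads are 19 mm wide; open, the fingers measure 130 mm over their backs; the gripper's body (78 mm by 193 mm) begins 47 mm behind the grasp point.
Start: joints at [-53.967, 20.546, 0.682, 0, -70.136, -16.507], TCP at [0.226, -0.636, 0.227] pointing down, gripper open.
Joint ranges: [-176.03, 176.03], [-82.01, 121.73], [-58.28, 71.71], [-173.87, 95.51], [-174.79, -0.11], [-173.66, 173.66]. Speed limits (degrees/s): [136.94, 136.94, 172.46, 180, 180, 180].

### API

Orientations are given as [roll, pitch, yaw] about the fixed x, y, z axes, in that order (R = Rz(yaw) Ry(pitch) Rx(roll)).
In Python, from plant import get_state, capture, close_job, regions_of gives the robot as it stands.
- The arm moves only by the tool jog_arm, never from a script. Its argument "moves" is a list of rows, each a list of 3 entries, a list of its own where there are three numbers: the shift along the tool's x, y, z in cm, then the turn about the tool's z in degrees, then the finger opening in cm, from 0 to 8.76. A call has 1 to 12 rows; each row shifts and turns the commanded pose from where the row before left it, along the tool's axes as they then stand; what a row does not reach is not made up. A row lasts 1/8 s, in which the tool goes at most 62.5 mm and 10.7 degrees, less where a joint would pass 70% of its speed; a pose out of reach is approached as far as the arm can. A call is refused whole if a number of a shift passes 6.25 or a number of a turn 10.7, either way. A call with a gripper value outside its range is refused whole. The fingers move at their own pace and stop on an object; "newtons" is the grip in N (left out, the last holds). Time passes only in rows, so rows that do not move let the fingers close. It gives the time, the measured TCP pose, the force, the opening and the grip force at its end, in the units of the state.
- get_state(): the state, without advancing time (a new reading comes with each control period).
- capture(name): name is "side" or "top"; returns a dict with "pixels" (480x640x3 uint8, blue, green, red), "mtx" (3x3 intrinsics, pixels), "world_from_camera" (4x4, takes a point from camera to world coordinates). Camera axes: x right, y down, z forward; pixel columns grow to the right and rows downward; lengths in m; the calibration is good to about 2 mm. A picture is of the moment at which its call begins. There is no depth.
- close_job(): hands the job in; it is judged then, once.
Trained networks look in a picture, given as the dict that the camera call returned (one of the last four; its "shot" number tells which), for a name from the list of things; names that differ only in an ending like _2 or _b are one class to them, and where a whole thing is asked for, a point or a joint stands for the part that bears it (a point fixed in the world has none). Each returns a list of dicts, best first, with "confidence" (0 to 1); they miss things now and then, are a little off and sometimes report something else, mostly with a low value. They report only what shows in the picture. A call takes as long as a camera call. They do not tell look-alikes from the thing itself.
- regions_of(picture, thing): "pixels" (480x640 bool, what is visible of it) and "pixel" ([column, row] in pixels, amid what is visible of it).
The state is a dict: "time_s": time; "joints": joint angles; "qd": joint speeds; "joint_torque": joint torques, N m; "tcp_pos": TCP position; "eef_rot": TCP orientation; "contact_force": force on the tool from outside, world axes, zero at the start; "moment": the same for the moment, N m; "gripper_width": finger opening in m; "gripper_force": force on a finger pad.
Only numpy, scipy, OpenCV 4.12 (cv2) and the standard library are available. Lean on these libraries where they do the work, as an engineer would, in place of code of your own. Each camera call takes 0.05 s, during which the arm holds its last target. There are 200 camera calls.

### The job

Get the telescopic drying rail ready for hanging washing: push the red release button fully in, swing the rail to point at the brass eyelet and pull it out by its black grip past the first stop to the second, so that its orange tip goes through the eyelet. The rail springs back if let go, so finish while still gripping it and holding it fully extended against its second stop. Do not disturb the bottles or the peg tray.

Things in the scene. Friction and masses are not known exactly. Their poses are not given: they have to be found in the camera images.
- button_top (a point): Centre of the top face of the red release button (30 mm diameter, stands 12 mm proud of the blue swivel head), about 128 mm above the counter when out. It lies exactly on the vertical axis about which the head and rail swivel. The head is a 56 mm diameter blue cylinder (top 116 mm above the counter) on a fixed grey foot bolted to the counter.
- release_button (a joint): Press depth of the button in m: 0 out (rail locked), 0.008 fully in (rail free). Pushed straight down it slides at about 3 N and, pushed in, stays in by itself; it need not be held. The rail is unlocked from about 0.0065.
- swivel (a joint): Turn of the head and rail about the vertical axis through the button in rad, positive anticlockwise seen from above, range -0.8 to 0.8; 0 is square to the foot. It turns freely against a friction of 0.15 N m and stays where it is left, whether the button is in or out.
- inner_rod (a joint): How far the inner steel rod is drawn out of the middle tube, in m: 0 in, 0.08 fully out. It comes out first (weaker spring, about 2 to 4 N); its end is the first stop.
- middle_tube (a joint): How far the middle aluminium tube is drawn out of the blue sleeve of the head, in m: 0 in, 0.08 fully out. It follows after the first stop (about 5 to 7 N); both fully out is the second stop, 160 mm in all. Springs draw both back in when the rail is let go. The stops are hard.
- rail_grip (a point): Point to grip, on the axis of the black grip: an upright round post of 24 mm diameter on the inner rod, straight above the rail. Its top is 20 mm above this point, the rail's axis 38 mm below (this point is about 128 mm above the counter). 170 mm from the swivel axis with the rail in, 330 mm at the second stop. Its collar and the blue sleeve reach up to 14 mm above the rail's axis.
- rail_tip (a point): Very end of the rounded orange tip of the inner rod (12 mm diameter), on the rail's axis, 110 mm farther out than the grip; the rail's axis is level, 90 mm above the counter, and passes through the swivel axis.
- eyelet (a point): Centre of the brass eyelet, an upright ring of 29 mm clear inner diameter and 48 mm outer diameter, 90 mm above the counter (as high as the rail's axis), 385 to 407 mm from the swivel axis. With the rail pointing straight from the swivel axis at this point the tip passes through the middle.
- eyelet_stand: Fixed stand of the eyelet: grey round foot of 70 mm diameter and a thin brass post. Origin at the centre of the foot's underside; its x axis runs through the eyelet, roughly away from the swivel head, y is level across it, z up.
- black_grip: The black grip, fixed on the inner rod: upright post and lying collar. Origin on the rail's axis, 38 mm below the grip point; x runs outwards along the rail, z up.
- detergent: Blue detergent bottle with yellow cap, 84 mm diameter, 200 mm tall, standing loose; leave alone. Origin at the centre of its underside.
- softener: White softener bottle with red cap, 64 mm diameter, 170 mm tall, standing loose; leave alone. Origin at the centre of its underside.
- peg_tray: Open green tray with clothes pegs, 120 x 90 x 50 mm, loose; leave alone. Origin at the centre of its underside.
Not all that is in view belongs to the job. Leave any blue look-alike of the eyelet_stand alone.

How it is judged:
By the outcome, as a careful person would: the job done as asked, in the order asked, and still so for the second after the job is handed in, while the arm keeps its last pose, push and grip.
It also fails if it takes over 45 s, if anything falls off the work surface, if the arm or the gripper's body presses on something with over 40 N, if the wrist force passes 120 N, or if a joint passes its speed limit or range.

## Working session

There is one attempt and no reset: what is moved stays moved. The work goes in short steps, Python scripts to look and compute and a tool call to move; the robot and the scene stay as the last step left them, time stands still between calls to the robot, and variables do not carry over. Pictures are saved under pics/ and viewed, at most 10 in all, crops included, and the job is handed in when it is done.

Besides the shell and the picture viewer there is one more tool, called after "Emit:" as name([rows], argument=value, ...), one row to a line, values as JSON. jog_arm: Moves the arm, as the interface text tells. Its arguments: {"type":"object","properties":{"moves":{"type":"array"},"newtons":{"type":"number"}},"required":["moves"]}

```bash
mkdir -p pics; cat > h.py <<'E'
import numpy as np, cv2
from plant import get_state, capture, close_job, regions_of
def at_z(pic,px,z):
    K=np.array(pic["mtx"]);T=np.array(pic["world_from_camera"])
    d=T[:3,:3]@np.linalg.solve(K,[px[0],px[1],1]);o=T[:3,3]
    return o+d*(z-o[2])/d[2]
def proj(pic,p):
    K=np.array(pic["mtx"]);T=np.linalg.inv(np.array(pic["world_from_camera"]))
    c=K@(T[:3,:3]@np.array(p)+T[:3,3]);return c[:2]/c[2]
E
python3 - <<'E'
from h import *
np.set_printoptions(precision=4,suppress=True)
Z=dict(button_top=.128,rail_grip=.148,rail_tip=.09,eyelet=.09,eyelet_stand=0,detergent=.1,softener=.085,peg_tray=.03)
ims=[]
for n in("top","side"):
    p=capture(n);cv2.imwrite(f"pics/{n}0.png",p["pixels"]);print(n,np.array(p["world_from_camera"])[:3,3])
    for t,z in Z.items():
        try:
            for r in regions_of(p,t)[:3]: print(t,round(r["confidence"],2),np.round(r["pixel"],1),at_z(p,r["pixel"],z),r["pixels"].sum())
        except Exception as e: print(t,e)
E
```

```text
top [0.2753 0.0194 1.4695]
button_top 0.67 [400.4 234.1] [ 0.5092 -0.2189  0.128 ] 84
rail_grip 0.67 [345.4 230.4] [ 0.5196 -0.0577  0.148 ] 87
rail_tip 0.84 [340.  229.6] [ 0.5331 -0.0449  0.09  ] 246
eyelet 0.94 [234.5 244.6] [0.4935 0.2721 0.09  ] 388
eyelet 0.7 [270.8 230. ] [0.5359 0.1633 0.09  ] 377
eyelet 0.4 [192.2 289.1] [0.3631 0.3952 0.09  ] 532
eyelet_stand 0.74 [270.  232.3] [0.5454 0.1753 0.    ] 344
eyelet_stand 0.65 [237.7 244.7] [0.5072 0.2784 0.    ] 374
eyelet_stand 0.62 [284.9 264.8] [0.44   0.1282 0.    ] 387
detergent 0.79 [189.2 238.4] [0.5132 0.4056 0.1   ] 910
softener 0.86 [191.2 290.1] [0.3605 0.3995 0.085 ] 506
softener 0.49 [346.1 228. ] [ 0.5386 -0.0637  0.085 ] 95
softener 0.37 [338.6 231.8] [ 0.5273 -0.0407  0.085 ] 299
peg_tray 0.78 [463.9 186.5] [ 0.6763 -0.4459  0.03  ] 1294
peg_tray 0.16 [399.  236.8] [ 0.5178 -0.2316  0.03  ] 70
side [-0.1533  1.0954  0.792 ]
button_top 0.53 [351.8 194.1] [ 0.5134 -0.206   0.128 ] 86
button_top 0.37 [320.  220.9] [ 0.5056 -0.0199  0.128 ] 264
rail_grip 0.69 [319.7 220.1] [0.4886 0.0103 0.148 ] 229
rail_grip 0.31 [339.9 184.8] [ 0.551  -0.2047  0.148 ] 826
rail_tip 0.73 [317.1 226.3] [ 0.534  -0.0531  0.09  ] 421
rail_tip 0.55 [339.1 185.7] [ 0.6132 -0.3145  0.09  ] 930
eyelet 0.79 [264.2 289.6] [0.4798 0.2606 0.09  ] 591
eyelet 0.76 [310.8 295.1] [0.3821 0.226  0.09  ] 685
eyelet_stand 0.84 [247.8 316.6] [0.5288 0.2627 0.    ] 793
eyelet_stand 0.64 [260.1 289.8] [0.569  0.1594 0.    ] 616
eyelet_stand 0.57 [310.4 296.9] [0.4476 0.1215 0.    ] 670
detergent 0.61 [204.8 323.8] [0.5006 0.4302 0.1   ] 3399
detergent 0.36 [320.8 216.7] [ 0.5441 -0.0892  0.1   ] 182
softener 0.72 [270.2 351.7] [0.3536 0.4182 0.085 ] 2275
softener 0.62 [341.4 184.4] [ 0.6174 -0.3369  0.085 ] 879
softener 0.3 [318.1 221.9] [ 0.5496 -0.0845  0.085 ] 400
peg_tray 0.86 [338.  188.1] [ 0.6723 -0.4162  0.03  ] 811
```

```bash
python3 - <<'E'
import cv2,numpy as np
a=cv2.imread("pics/top0.png")[170:320,170:480];b=cv2.imread("pics/side0.png")[140:400,170:430]
cv2.imwrite("pics/topc.png",cv2.resize(a,None,fx=2.58,fy=2.58,interpolation=cv2.INTER_CUBIC))
cv2.imwrite("pics/sidec.png",cv2.resize(b,None,fx=2.3,fy=2.3,interpolation=cv2.INTER_CUBIC))
E
```

```text
(no output)
```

View pics/topc.png

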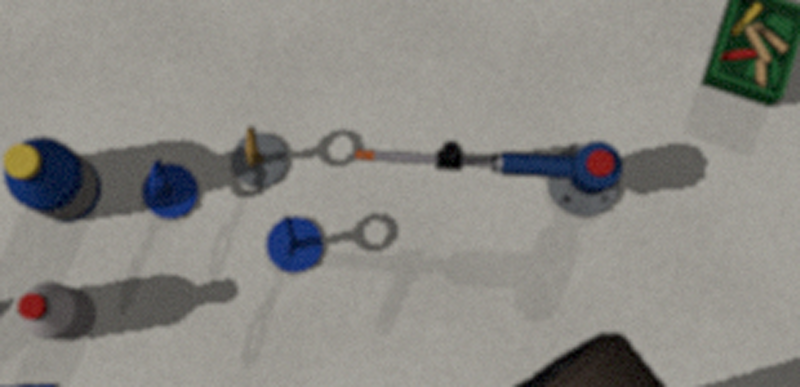

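View pics/sidec.png

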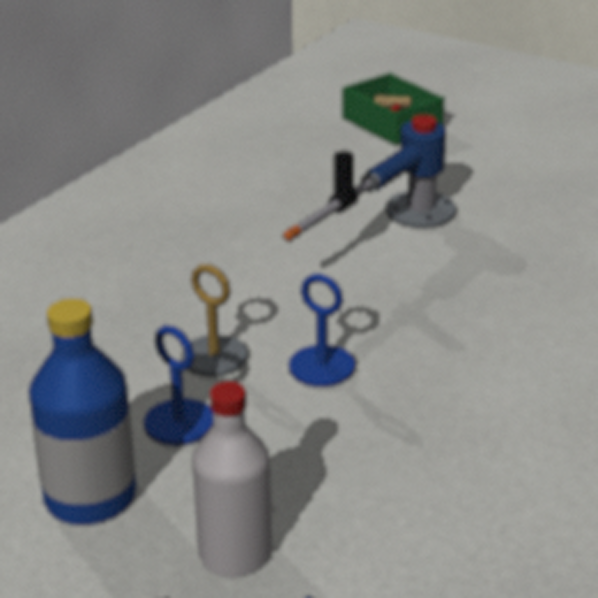

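The top crop shows three rings: brass on a grey foot (full frame about 268,228; side about 262,264), a blue one at (237,243) and a blue one at (285,264). The brass one fits: right colour, and about 0.39 m from the button. The rail points at the brass ring roughly but not exactly. Next I refine the points by colour.

```bash
cat > m.py <<'E'
from h import *
from scipy.optimize import least_squares
np.set_printoptions(precision=4,suppress=True)
def blob(p,box,f,show=True):
    x0,x1,y0,y1=box;c=p["pixels"].astype(float)[y0:y1,x0:x1];B,G,R=c[...,0],c[...,1],c[...,2]
    m=f(B,G,R);ys,xs=np.nonzero(m);return np.array([xs.mean()+x0,ys.mean()+y0]),len(xs),(xs.min()+x0,xs.max()+x0,ys.min()+y0,ys.max()+y0)
def tri(ps,us):
    return least_squares(lambda X:np.concatenate([proj(p,X)-u for p,u in zip(ps,us)]),[.5,0,.1])
E
python3 - <<'E'
from m import *
t,s=capture("top"),capture("side")
red=lambda B,G,R:(R>100)&(G<.5*R)&(B<.55*R)
org=lambda B,G,R:(R>100)&(G<.75*R)&(B<.6*R)
br=lambda B,G,R:(R-B>.3*R)&(R>60)
blk=lambda B,G,R:(R<45)&(B<50)
def go(n,f,bt,bs,z):
    try:
        a=blob(t,bt,f);b=blob(s,bs,f);r=tri([t,s],[a[0],b[0]])
        print(n,a,b,"tri",r.x,"res",r.fun,"topz",at_z(t,a[0],z),"sidez",at_z(s,b[0],z))
    except Exception as e: print(n,e)
go("button",red,(380,420,215,255),(335,370,180,205),.127)
go("tip",org,(300,325,222,238),(288,306,232,250),.09)
go("brassall",br,(258,285,212,240),(248,276,248,300),.09)
go("brassring",br,(258,285,212,240),(248,276,248,275),.09)
go("grip",blk,(335,355,218,240),(308,328,200,235),.12)
E
```

```text
button (array([402.0857, 232.8286]), 70, (np.int64(398), np.int64(406), np.int64(228), np.int64(237))) (array([352.98, 192.46]), 50, (np.int64(341), np.int64(358), np.int64(186), np.int64(196))) tri [ 0.516  -0.2234  0.1253] res [-0.417  -0.867   0.9148  0.1218] topz [ 0.5131 -0.2242  0.127 ] sidez [ 0.5168 -0.2194  0.127 ]
tip (array([311. , 229.5]), 24, (np.int64(308), np.int64(314), np.int64(228), np.int64(231))) (array([296.76, 240.64]), 25, (np.int64(294), np.int64(300), np.int64(238), np.int64(243))) tri [0.5353 0.0426 0.092 ] res [-0.1033 -0.1923  0.1785  0.0329] topz [0.5351 0.0423 0.09  ] sidez [0.5377 0.0397 0.09  ]
brassall (array([266.7143, 226.7755]), 49, (np.int64(265), np.int64(269), np.int64(220), np.int64(233))) (array([261.5323, 271.414 ]), 186, (np.int64(254), np.int64(268), np.int64(255), np.int64(293))) tri [0.5489 0.1773 0.0695] res [ 0.1982  0.3476 -0.3008 -0.0644] topz [0.546  0.1756 0.09  ] sidez [0.5283 0.2032 0.09  ]
brassring (array([266.7143, 226.7755]), 49, (np.int64(265), np.int64(269), np.int64(220), np.int64(233))) (array([261.1681, 264.1008]), 119, (np.int64(254), np.int64(268), np.int64(255), np.int64(274))) tri [0.5475 0.1765 0.0893] res [-0.2549 -0.446   0.3887  0.0836] topz [0.546  0.1756 0.09  ] sidez [0.5478 0.1776 0.09  ]
grip (array([344.058 , 230.4493]), 69, (np.int64(340), np.int64(348), np.int64(226), np.int64(234))) (array([319.354 , 218.0683]), 161, (np.int64(316), np.int64(324), np.int64(207), np.int64(230))) tri [ 0.527 -0.055  0.115] res [-0.2311 -0.4482  0.4384  0.0723] topz [ 0.5247 -0.0553  0.12  ] sidez [ 0.5232 -0.0463  0.12  ]
```

```bash
cat > go.py <<'E'
import sys
from h import *
from scipy.spatial.transform import Rotation as Ro
s=get_state();R=Ro.from_euler("xyz",s["eef_rot"],degrees=True)
p=np.array(s["tcp_pos"]);t=np.array([float(v) for v in sys.argv[1:4]])
np.set_printoptions(precision=4,suppress=True)
print("t",s["time_s"],"tcp",p,"rot",np.array(s["eef_rot"]),"F",np.array(s["contact_force"]),"w",s["gripper_width"],s["gripper_force"])
print("toolaxes x,y,z in world:\n",R.as_matrix().T)
print("delta tool cm",R.inv().apply(t-p)*100)
if len(sys.argv)>4:
    ya=R.as_matrix()[:,1];a=float(sys.argv[4]);cur=np.degrees(np.arctan2(ya[1],ya[0]))
    d=-((a-cur+90)%180-90);print("turn about tool z so tool y has heading",a,":",d)
    R2=R*Ro.from_euler("z",d,degrees=True);print("delta after turn",R2.inv().apply(t-p)*100)
E
python3 go.py .514 -.223 .16 85.3
```

```text
t 1.0 tcp [ 0.2256 -0.6362  0.2265] rot [ 179.9969   -0.0002 -160.4759] F [-0.5656 -0.7014  0.0559] w 0.08757344566327381 0.0
toolaxes x,y,z in world:
 [[-0.9425 -0.3342  0.    ]
 [-0.3342  0.9425  0.0001]
 [-0.      0.     -1.    ]]
delta tool cm [-40.9924  29.3003   6.6553]
turn about tool z so tool y has heading 85.3 : 24.224087880940573
delta after turn [-25.3608  43.5398   6.6553]
```

Emit:
jog_arm([
  [[0,0,0],8.1,0],
  [[0,0,0],8.1,0],
  [[0,0,0],8.0,0],
  [[-3,5,0],0,0],
  [[-3,5,0],0,0],
  [[-3,5,0],0,0],
  [[-3,5,0],0,0],
  [[-3,5,0],0,0],
  [[-3,5,0],0,0],
  [[-3,5,0],0,0],
  [[-3,5,0],0,0],
])

```text
time_s: 2.38
tcp_pos: [0.4984, -0.2553, 0.227]
eef_rot: [-180.0, 0.0, 175.3]
contact_force: [0.8, -0.4, -0.5]
gripper_width: 0.0005
gripper_force: 0.0
```

```bash
python3 go.py .514 -.223 .14 85.3
```

```text
t 2.375 tcp [ 0.4984 -0.2553  0.227 ] rot [-179.9901    0.0485  175.338 ] F [ 0.8371 -0.3951 -0.5387] w 0.0005016763253769585 0.0
toolaxes x,y,z in world:
 [[-0.9967  0.0813 -0.0008]
 [ 0.0813  0.9967 -0.0002]
 [ 0.0008 -0.0002 -1.    ]]
delta tool cm [-1.2887  3.3523  8.6993]
turn about tool z so tool y has heading 85.3 : 0.037997405376543725
delta after turn [-1.2865  3.3532  8.6993]
```

Emit:
jog_arm([
  [[-1.3,3.3,2],0,0],
  [[0,0,3],0,0],
  [[0,0,3],0,0],
  [[0,0,0],0,0],
  [[0,0,0],0,0],
])

```text
time_s: 3.0
tcp_pos: [0.5137, -0.2256, 0.1478]
eef_rot: [-180.0, 0.1, 175.3]
contact_force: [-0.2, -0.0, 1.1]
gripper_width: 0.0005
gripper_force: 0.0
```

```bash
python3 - <<'E'
from h import *
t,s=capture("top"),capture("side")
a=t["pixels"][200:260,360:440];b=s["pixels"][150:230,310:390]
cv2.imwrite("pics/press.png",np.hstack([cv2.resize(a,(400,300)),cv2.resize(b,(300,300))]))
E
python3 go.py .514 -.223 .12 85.3
```

```text
t 3.1 tcp [ 0.5139 -0.2256  0.1481] rot [-179.9823    0.1379  175.3228] F [-0.0681  0.2372  0.447 ] w 0.0006085784651900989 0.0
toolaxes x,y,z in world:
 [[-0.9967  0.0815 -0.0024]
 [ 0.0815  0.9967 -0.0003]
 [ 0.0024 -0.0005 -1.    ]]
delta tool cm [0.0193 0.2583 2.8124]
turn about tool z so tool y has heading 85.3 : 0.02277449068800763
delta after turn [0.0194 0.2582 2.8124]
```

View pics/press.png

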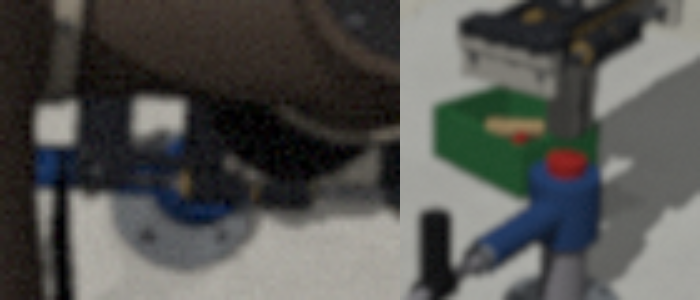

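The side view shows the closed fingers just above the red button and centred on it (right panel, about 570,165). I'll press now.

Emit:
jog_arm([
  [[0,0.2,1.0],0,0],
  [[0,0,0.7],0,0],
  [[0,0,0.3],0,0],
  [[0,0,0.3],0,0],
  [[0,0,0.3],0,0],
  [[0,0,0.2],0,0],
  [[0,0,0],0,0],
])

```text
time_s: 3.98
tcp_pos: [0.5132, -0.2233, 0.1201]
eef_rot: [-180.0, 0.0, 175.4]
contact_force: [-6.1, 4.4, 15.9]
gripper_width: 0.0005
gripper_force: 7.9
```

Emit:
jog_arm([
  [[0,0,0.1],0,0],
  [[0,0,0],0,0],
])

```text
time_s: 4.22
tcp_pos: [0.5133, -0.2234, 0.1201]
eef_rot: [-180.0, 0.1, 175.4]
contact_force: [-8.6, 6.1, 22.9]
gripper_width: 0.0002
gripper_force: 11.5
```

Hard stop reached: z no longer changes while the force rises. I'll rise, open, and move over the grip.

Emit:
jog_arm([
  [[0,0,-2],0,0],
  [[0,0,-5],0,4],
  [[0,2,-1],0,6],
  [[0,5,0],0,6],
  [[0,5,0],0,6],
  [[0,5,0],0,6],
  [[0,0,0],0,6],
  [[0,0,0],0,6],
])

```text
time_s: 5.22
tcp_pos: [0.5271, -0.0537, 0.1974]
eef_rot: [-180.0, -0.0, 175.4]
contact_force: [-0.0, -0.7, 0.6]
gripper_width: 0.0592
gripper_force: 0.0
```

```bash
python3 - <<'E'
from m import *
t,s=capture("top"),capture("side")
red=lambda B,G,R:(R>100)&(G<.5*R)&(B<.55*R)
org=lambda B,G,R:(R>100)&(G<.75*R)&(B<.6*R)
blk=lambda B,G,R:(R<45)&(B<50)
try:
  b=blob(s,(344,370,180,205),red);print(b,at_z(s,b[0],.118),proj(s,[.5135,-.2235,.118]),proj(s,[.5135,-.2235,.126]))
  b=blob(s,(288,306,232,250),org);print(b,at_z(s,b[0],.09))
  for r in regions_of(s,"black_grip")[:2]:print(r["confidence"],r["pixel"],at_z(s,r["pixel"],.12))
except Exception as e: print(e)
a=s["pixels"][110:290,230:430]
cv2.imwrite("pics/over.png",cv2.resize(a,(640,576)))
E
python3 go.py .5265 -.0545 .111 85.3
```

```text
(array([354.4483, 194.931 ]), 29, (np.int64(351), np.int64(358), np.int64(193), np.int64(197))) [ 0.5145 -0.2245  0.118 ] [354.6009 195.1287] [354.6992 192.5234]
(array([296.76, 240.64]), 25, (np.int64(294), np.int64(300), np.int64(238), np.int64(243))) [0.5377 0.0397 0.09  ]
0.57 [318.6, 217.6] [ 0.5262 -0.0476  0.12  ]
t 5.375 tcp [ 0.5269 -0.0547  0.1974] rot [-179.9916   -0.0102  175.2508] F [-0.9796 -0.1359 -0.5803] w 0.0597432452019329 0.0
toolaxes x,y,z in world:
 [[-0.9966  0.0828  0.0002]
 [ 0.0828  0.9966 -0.0001]
 [-0.0002 -0.0001 -1.    ]]
delta tool cm [0.0444 0.0208 8.643 ]
turn about tool z so tool y has heading 85.3 : -0.04922025570191124
delta after turn [0.0444 0.0209 8.643 ]
```

View pics/over.png

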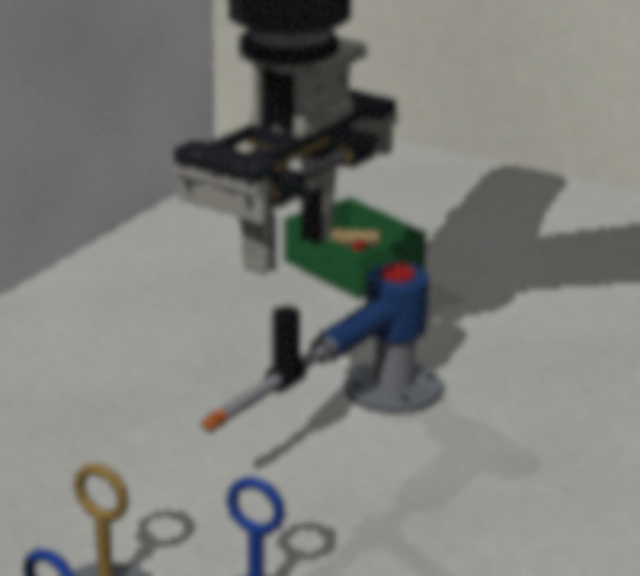

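The button now sits flush and stays in (crop 400,272). The open fingers straddle the post (285,330) from above, so I'll go down and grip.

Emit:
jog_arm([
  [[0,0,2.6],0,6],
  [[0,0,2],0,6],
  [[0,0,2],0,6],
  [[0,0,2],0,6],
  [[0,0,0],0,6],
  [[0,0,0],0,1.5],
  [[0,0,0],0,1.5],
  [[0,0,0],0,1.5],
  [[0,0,0],0,1.5],
  [[0,0,0],0,1.5],
  [[0,0,0],0,1.5],
], newtons=40)

```text
time_s: 6.75
tcp_pos: [0.5271, -0.054, 0.1118]
eef_rot: [-180.0, 0.0, 175.3]
contact_force: [0.4, -2.3, 2.6]
gripper_width: 0.0237
gripper_force: 40.0
```

```bash
python3 go.py .541 .1055 .111 85.3
```

```text
t 6.75 tcp [ 0.5271 -0.054   0.1118] rot [-179.9826    0.0123  175.3375] F [ 0.378  -2.2825  2.5718] w 0.023718583215104186 40.000746846199036
toolaxes x,y,z in world:
 [[-0.9967  0.0813 -0.0002]
 [ 0.0813  0.9967 -0.0003]
 [ 0.0002 -0.0003 -1.    ]]
delta tool cm [-0.0856 16.0075  0.0727]
turn about tool z so tool y has heading 85.3 : 0.03745290064132689
delta after turn [-0.0751 16.0075  0.0727]
```

Emit:
jog_arm([
  [[0,1,0],0,1.5],
  [[0,1.5,0],0,1.5],
  [[0,1.5,0],0,1.5],
  [[0,1.5,0],0,1.5],
  [[0,1.5,0],0,1.5],
  [[0,0.5,0],0,1.5],
  [[0,0,0],0,1.5],
  [[0,0,0],0,1.5],
])

```text
time_s: 7.75
tcp_pos: [0.5331, 0.0209, 0.1115]
eef_rot: [180.0, -0.0, 175.3]
contact_force: [-1.1, -3.1, 2.5]
gripper_width: 0.0233
gripper_force: 40.0
```

```bash
python3 - <<'E'
from m import *
t,s=capture("top"),capture("side")
org=lambda B,G,R:(R>100)&(G<.75*R)&(B<.6*R)&(R-G>.28*R)
br=lambda B,G,R:(R-B>.3*R)&(R>60)
for p,b in((t,(265,310,212,240)),(s,(270,300,240,275))):
  try:
    r=blob(p,b,org);print(r,at_z(p,r[0],.09))
  except Exception as e: print(e)
a=t["pixels"][190:260,250:410];b=s["pixels"][210:300,230:340]
cv2.imwrite("pics/pull.png",np.vstack([cv2.resize(a,(640,280)),cv2.resize(b,(640,300))[:,:640]]))
E
python3 go.py .541 .1055 .111 85.3
```

```text
zero-size array to reduction operation minimum which has no identity
(array([277.8519, 253.0741]), 27, (np.int64(275), np.int64(281), np.int64(251), np.int64(256))) [0.5433 0.1153 0.09  ]
t 7.85 tcp [0.5331 0.0207 0.1116] rot [179.9975   0.0007 175.3032] F [-1.107  -2.1234  2.5678] w 0.023411093457644985 40.00265657901764
toolaxes x,y,z in world:
 [[-0.9966  0.0819 -0.    ]
 [ 0.0819  0.9966  0.    ]
 [ 0.      0.     -1.    ]]
delta tool cm [-0.0885  8.5192  0.0559]
turn about tool z so tool y has heading 85.3 : 0.0032109111875513463
delta after turn [-0.0881  8.5192  0.0559]m.py:6: RuntimeWarning: Mean of empty slice.
  m=f(B,G,R);ys,xs=np.nonzero(m);return np.array([xs.mean()+x0,ys.mean()+y0]),len(xs),(xs.min()+x0,xs.max()+x0,ys.min()+y0,ys.max()+y0)
  ret = ret.dtype.type(ret / rcount)
```

View pics/pull.png

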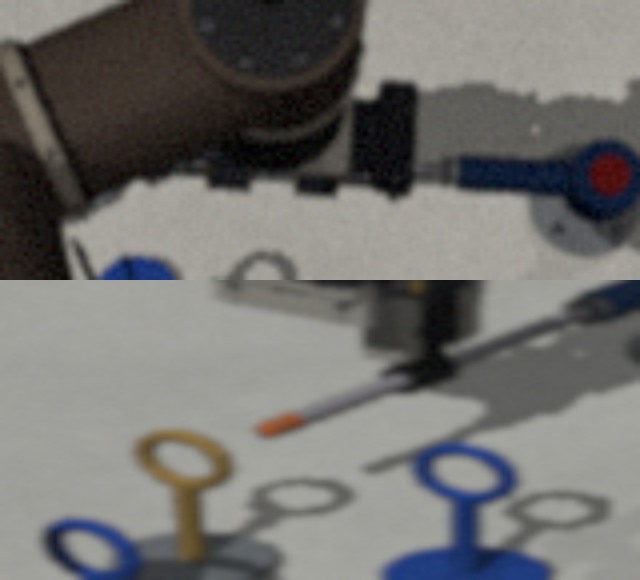

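The side view shows the orange tip (278,253) heading for the brass ring (261,264). In the side frame the rail bears 4.8° and the ring 4.7°, so they line up within about 1 mm. I'll go closer and check once more before entering.

Emit:
jog_arm([
  [[0,1,0],0,1.5],
  [[0,1,0],0,1.5],
  [[0,1,0],0,1.5],
  [[0,0.5,0],0,1.5],
  [[0,0,0],0,1.5],
  [[0,0,0],0,1.5],
])

```text
time_s: 8.6
tcp_pos: [0.5358, 0.0553, 0.1115]
eef_rot: [-180.0, -0.0, 175.3]
contact_force: [-0.6, -5.2, 2.6]
gripper_width: 0.0233
gripper_force: 40.0
```

```bash
python3 - <<'E'
from m import *
s=capture("side")
org=lambda B,G,R:(R>100)&(G<.75*R)&(B<.6*R)&(R-G>.28*R)
r=blob(s,(255,290,240,275),org);print(r,at_z(s,r[0],.09))
# model overlay: ring with normal along rail, at several eyelet positions
b=s["pixels"][235:305,225:318]
k=8;b=cv2.resize(b,None,fx=k,fy=k,interpolation=cv2.INTER_CUBIC)
u=np.array([.0822,.9966]);v=np.array([u[1],-u[0]]);P=np.array([.514,-.2235])
c=P+.401*u
for rad in(.0145,.024):
    th=np.linspace(0,2*np.pi,60)
    q=[(proj(s,[*(c+rad*np.cos(a)*v),.09+rad*np.sin(a)])-[225,235]+.5)*k for a in th]
    cv2.polylines(b,[np.int32(q)],True,(0,255,0),1)
q=[(proj(s,[*(P+d*u),.09])-[225,235]+.5)*k for d in(.3,.43)]
cv2.line(b,*[tuple(int(w) for w in z) for z in q],(255,0,255),1)
cv2.imwrite("pics/near.png",b)
E
python3 go.py .541 .1055 .111 85.3
```

```text
(array([270., 258.]), 13, (np.int64(268), np.int64(272), np.int64(257), np.int64(259))) [0.5462 0.1441 0.09  ]
t 8.65 tcp [0.5358 0.0553 0.1115] rot [-179.9798   -0.0246  175.3056] F [-0.2829 -5.2059  2.7311] w 0.02314859458532269 40.00202536582947
toolaxes x,y,z in world:
 [[-0.9966  0.0818  0.0004]
 [ 0.0818  0.9966 -0.0004]
 [-0.0005 -0.0003 -1.    ]]
delta tool cm [-0.1113  5.0484  0.0455]
turn about tool z so tool y has heading 85.3 : 0.005578881332823471
delta after turn [-0.1108  5.0484  0.0455]
```

View pics/near.png

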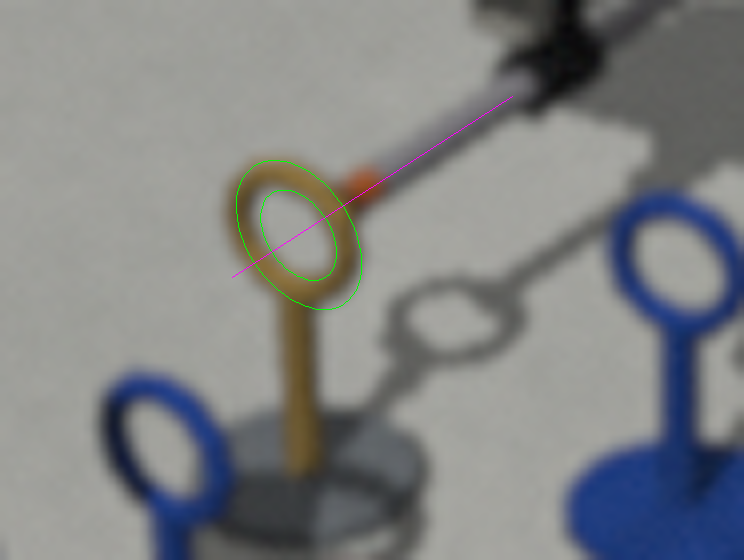

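The overlay shows the rail axis running through the ring: ring centre at about (292,230) in the crop, extrapolated rail at (292,235), so about 1 mm off. I'll pull on.

Emit:
jog_arm([
  [[0,1,0],0,1.5],
  [[0,1,0],0,1.5],
  [[0,1,0],0,1.5],
  [[0,1,0],0,1.5],
  [[0,0.5,0],0,1.5],
  [[0,0.2,0],0,1.5],
  [[0,0,0],0,1.5],
], newtons=50)

```text
time_s: 9.52
tcp_pos: [0.5394, 0.102, 0.1114]
eef_rot: [-180.0, -0.1, 175.3]
contact_force: [-1.2, -5.3, 1.2]
gripper_width: 0.0232
gripper_force: 50.0
```

Emit:
jog_arm([
  [[0,0.3,0],0,1.5],
  [[0,0,0],0,1.5],
  [[0,0.2,0],0,1.5],
  [[0,0,0],0,1.5],
])

```text
time_s: 10.02
tcp_pos: [0.5391, 0.1055, 0.1111]
eef_rot: [-179.8, -0.1, 175.3]
contact_force: [0.1, -11.8, 2.5]
gripper_width: 0.0234
gripper_force: 50.0
```

Emit:
jog_arm([
  [[0,0.1,0],0,1.5],
  [[0,0,0],0,1.5],
  [[0,0,0],0,1.5],
])

```text
time_s: 10.4
tcp_pos: [0.5388, 0.1056, 0.111]
eef_rot: [-179.8, -0.2, 175.3]
contact_force: [-0.3, -14.7, 3.1]
gripper_width: 0.0232
gripper_force: 50.0
```

```bash
python3 - <<'E'
from m import *
s=capture("side");b=s["pixels"][205:305,225:358]
cv2.imwrite("pics/fin.png",cv2.resize(b,None,fx=6,fy=6,interpolation=cv2.INTER_CUBIC))
E
python3 go.py .541 .1055 .111
```

```text
t 10.45 tcp [0.5388 0.1056 0.111 ] rot [-179.7677   -0.1843  175.2705] F [ -1.5246 -15.5336   2.522 ] w 0.023087098339560255 50.00060498714447
toolaxes x,y,z in world:
 [[-0.9966  0.0825  0.0032]
 [ 0.0824  0.9966 -0.0041]
 [-0.0035 -0.0038 -1.    ]]
delta tool cm [-0.2201  0.0053 -0.0029]
```

View pics/fin.png

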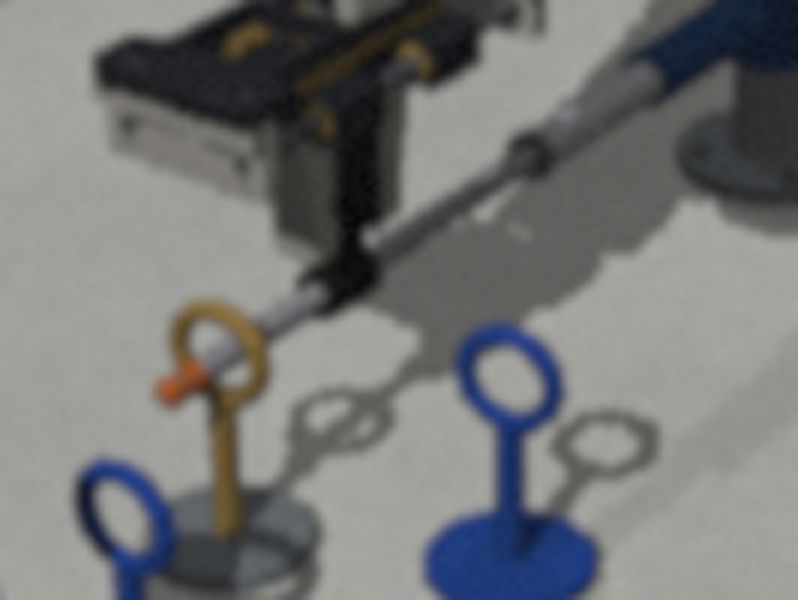

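The orange tip (crop 180,383) is through the brass ring, and the rail sits at the ring's centre. The travel is 160 mm and has stalled at the stop. I'll check that it holds steady.

Emit:
jog_arm([
  [[0,0,0],0,1.5],
  [[0,0,0],0,1.5],
  [[0,0,0],0,1.5],
  [[0,0,0],0,1.5],
  [[0,0,0],0,1.5],
  [[0,0,0],0,1.5],
  [[0,0,0],0,1.5],
  [[0,0,0],0,1.5],
])

```text
time_s: 11.45
tcp_pos: [0.5388, 0.1056, 0.111]
eef_rot: [-179.8, -0.2, 175.3]
contact_force: [0.3, -13.8, 2.5]
gripper_width: 0.0231
gripper_force: 50.0
```

```bash
python3 -c "
from plant import close_job
print(close_job())"
```

```text
the job is handed in; nothing more can be done
None
```

I pushed the button fully in and pulled the rail out 160 mm to its second stop, with the tip through the brass eyelet. It already pointed at the eyelet, so no swing was needed, and I handed it in with the arm still gripping and holding about 14 N against the stop.

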